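# Set the filling stand's stop collar to the quart gauge

## Robot

A 6-joint arm with a two-finger parallel gripper is mounted at the origin on the work surface. World frame = base frame: x ahead of the robot, y to its left, z up, the work surface at z = 0. Lengths are in m, angles in rad, forces in N, time in s.
With the tool pointing down it reaches from about 0.25 to 0.775 m from the base axis. Payload 4 kg.
Tool frame: the origin (TCP) lies on the centre line of the jaws, within the pads' length; the fingertips stand 19 mm ahead of it and the grasp point (between the pads) is the TCP (arm.tips_ahead is the distance from the TCP to the fingertips, in m); z points along the fingers, y is the line along which they close (so a half turn about z gives the same grasp; the last joint's range is limited). The gripper opens to 85 mm and grips with 20 to 120 N. Pads are 22 mm wide; open, the fingers measure 114 mm over their backs; the gripper's body (76 mm by 85 mm) begins 54 mm behind the grasp point. The pads swing forward as they close: fully open they stand 13 mm farther back than shut.
Start: joints at [1.219, 0.087, 1.371, -0, 1.684, -0.103], TCP at [0.135, 0.533, 0.25] pointing down, gripper open.
Joint ranges: [-3.1, 3.1], [-0.76, 2.03], [0.27, 2.55], [-1.08, 4.22], [0.17, 2.65], [-2.57, 2.57]. Speed limits (rad/s): [2.79, 2.79, 3.14, 3.14, 3.14, 3.14].

## Interface

Orientations are given as a unit quaternion [w, x, y, z].
In Python, from plant import arm gives the robot as it stands.
- The arm moves only by the tool jog_arm, never from a script. Its argument "moves" is text: rows parted by semicolons, each of 7 numbers parted by spaces: the closure, from 0 (fully open) to 1 (shut), then the shift along the tool's x, y, z in m, then the turn, a rotation vector about the tool's x, y, z in rad. A call has 1 to 5 rows; each row shifts and turns the commanded pose from where the row before left it, along the tool's axes as they then stand; what a row does not reach is not made up. A row lasts 1/10 s, in which the tool goes at most 50 mm and 8.59 degrees, less where a joint would pass 70% of its speed; a pose out of reach is approached as far as the arm can. A call is refused whole if a number of a shift passes 0.05 or a number of a turn 0.15, either way. A call with a gripper value outside its range is refused whole. The fingers move at their own pace and stop on an object; "newtons" is the grip in N (left out, the last holds). Time passes only in rows, so rows that do not move let the fingers close. It gives the time, the measured TCP pose, the force, the opening and the grip force at its end, in the units of the state.
- arm.observe(): the state, without advancing time (a new reading comes with each control period).
- arm.snapshot(name): name is "scene" or "top" or "wrist"; returns a dict with "image" (420x560x3 uint8, red, green, blue), "fx", "fy", "cx", "cy" (pixels), "T" (4x4, takes a point from camera to world coordinates); the wrist camera has in their place "tool_from_camera" (4x4, takes a point from camera to tool coordinates, whose origin is the TCP and whose axes are the flange's). Camera axes: x right, y up, looking along -z (the intrinsics and any distortion apply to the point x, -y, -z); pixel columns grow to the right and rows downward; lengths in m; the calibration is good to about 2 mm. A picture is of the moment at which its call begins: read the wrist's pose just before it. There is no depth.
- arm.close_job(): hands the job in; it is judged then, once.
The state is a dict: "clock": time; "qpos": joint angles; "qvel": joint speeds; "joint_efforts": joint torques, N m; "position": TCP position; "eef_rot": TCP orientation; "wrist_force": force on the tool from outside, world axes, zero at the start; "torque": the same for the moment, N m; "opening": opening from 0.0 (shut) to 1.0 (fully open); "gripper_force": force on a finger pad.
Only numpy, scipy, OpenCV 4.12 (cv2) and the standard library are available. Lean on these libraries where they do the work, as an engineer would, in place of code of your own. Each camera call takes 0.05 s, during which the arm holds its last target. There are 200 camera calls.

## Task

Set the filling stand's stop collar for the quart kettle. Draw the middle-height gauge straight up out of its T-slot in the rack without wrenching it sideways, stand it upright on the stand's round base with the end of its stem close to the screw column and under the collar, and let go of it; then spin the collar down the screw until the washer under it just rests on the gauge, without clamping it hard. Leave the gauge standing there, and the other two gauges and everything else on the counter where they are.

Things in the scene. Friction and masses are not known exactly. Their poses are not given: they have to be found in the camera images.
- stand: Filling stand, fixed: a round grey iron base, 210 mm across, 16 mm thick, flat on top, with an upright steel screw column 22 mm thick at its centre, its tip 132 mm above the counter. Origin on the column's axis at counter level, z up. The gauge may be put on any side of the column.
- collar_pins (a point): Knurled brass stop collar on the screw column, 57 mm across, with four steel pins 8 mm thick sticking out level, 90 degrees apart, to 52 mm from the axis. Point: on the column's axis at the height of the pins' centre line; its x and y axes run along pins and turn with the collar. The collar's top is 6 mm above this point.
- collar_under (a point): Underside of the steel washer, 60 mm across and 3 mm thick, on which the collar turns: keyed to the column, it rises and falls with the collar but does not turn. Point: on the column's axis at the washer's underside, which counts as the collar's underside, 14 mm below the pins' centre line. It starts 8 to 18 mm above where the gauge's top will be.
- collar (a joint): Turn of the collar, rad, growing counter-clockwise seen from above. Right-hand four-start thread: clockwise lowers it, 16 mm per full turn (washer's underside 78 mm above the counter at 0; it can go 4 mm lower). It turns easily, about 1 N at a pin, and stays where it is left.
- rack: Hardwood rack, fixed: a floor 6 mm thick, 100 mm (x) by 240 mm (y); along its +x edge a block 30 mm high with three T-shaped ways 80 mm apart along y, open at the top and to -x. Each holds a gauge by its head behind lips, so it comes out only straight up, 24 mm until free; 1.5 to 2 mm play. Origin: centre of underside. Which gauge is in which way varies.
- gauge_mid_center (a point): Middle gauge, 70 mm high: upright aluminium bar, T-shaped from above, 76 mm along x: stem 16 mm wide from x = -38 to +28 mm, head 36 mm wide from +28 to +38 mm. 0.26 kg. In the rack its -x (stem) is the rack's -x. Point: mid-length, half-way up, z up. Gripped across the stem 11 mm from here towards the head, the fingers stay outside the collar's pins. Next stems are 64 mm clear.
- gauge_mid_tip (a point): Point on the top face of the middle gauge, on the stem's centre line, 8 mm in from the stem's free end (30 mm from its middle along its -x, 35 mm above its centre).
- gauge_short_center (a point): The short gauge, 55 mm high, otherwise the same shape; its point is at the middle of its length, half-way up. Stays in the rack.
- gauge_tall_center (a point): The tall gauge, 85 mm high, otherwise the same shape; its point is at the middle of its length, half-way up. Stays in the rack.
- canister_silver: Silver screw-top tin canister, 92 mm across, 200 mm tall, a bystander; origin at the centre of its underside.
- canister_olive: Olive screw-top tin canister, 92 mm across, 200 mm tall, a bystander; origin at the centre of its underside.
- cylinder: Glass graduated cylinder on a white foot 68 mm across, 210 mm tall, a bystander; origin at the centre of its underside.
- kettle: Quart test-weight kettle, a plain open brass cup 108 mm across and 105 mm tall, a bystander; origin at the centre of its underside.
- cell: Gray moisture meter cell, 105 by 125 mm, 87 mm tall, a bystander; origin at the centre of its underside.
- scoop: Brass spoon scoop, 178 mm long, 42 mm high, lying between the stand and the rack, a bystander; origin on the counter 62 mm behind the bowl's mouth (+x).
- paddle: Wooden strike-off paddle, 283 mm long, 38 mm wide, 10 mm thick, lying flat, a bystander; origin on its underside near the middle, blade to +x.
Not all that is in view belongs to the job. What is shaped like the part that bears gauge_mid_center but black or yellow is not meant. What is shaped like the stand but green is not meant.

How it is judged:
On the way, in this order (a step that is already met when the one before it is completed fails the run):
1. the middle gauge is drawn up out of the rack, upright (z of gauge_mid_center in the frame of rack above 0.067 m and angle between gauge_mid_center's own z axis and vertical below 0.3 rad), for 0.05 s.
2. the middle gauge stands released on the stand's base with its stem under the collar, the collar still clear of it (z of gauge_mid_center in the frame of stand between 0.048 and 0.054 m and angle between gauge_mid_center's own z axis and vertical below 0.06 rad and horizontal distance between gauge_mid_tip and stand below 0.03 m and contact force between gauge_mid and the fingers below 0.3 N and z of collar_under in the frame of gauge_mid_tip above 0.003 m), for 0.2 s.
At the end, for the whole second after the job is handed in: The middle gauge stands upright on the base, its stem end under the collar (tip point within 30 mm of the column's axis); the collar's underside is at the gauge's top, at most 1.5 mm above and 1.8 mm pressed in; all at rest; the other gauges are in the rack within 10 mm (z of collar_under in the frame of gauge_mid_tip between -0.0018 and 0.0015 m and z of gauge_mid_center in the frame of stand between 0.048 and 0.054 m and angle between gauge_mid_center's own z axis and vertical below 0.06 rad and horizontal distance between gauge_mid_tip and stand below 0.03 m and velocity of joint collar between -0.05 and 0.05 rad/s and distance of each of gauge_short_center, gauge_tall_center from where it was at the start of the episode below 0.01 m); the robot touches nothing.
It fails at once if the gauge is wrenched against the rack (over 60 N) (contact force between gauge_mid and rack above 60 N).
It fails at once if the collar clamps the gauge hard (over 150 N) (contact force between washer and gauge_mid above 150 N).
It fails at once if another gauge is pulled up or knocked (moved more than 20 mm) (distance of any of gauge_short_center, gauge_tall_center from where it was at the start of the episode above 0.02 m).
It fails at once if a bystander is moved more than 30 mm (distance of any of canister_silver, canister_olive, cylinder, kettle, cell, scoop, paddle from where it was at the start of the episode above 0.03 m).
It also fails if it takes over 64 s, if anything falls off the work surface, if the arm or the gripper's body presses on something with over 40 N, if the wrist force passes 120 N, or if a joint passes its speed limit or range.

## Working session

There is one attempt and no reset: what is moved stays moved. The work goes in short steps, Python scripts to look and compute and a tool call to move; the robot and the scene stay as the last step left them, time stands still between calls to the robot, and variables do not carry over. Pictures are saved under pics/ and viewed, at most 10 in all, crops included, and the job is handed in when it is done.

Besides the shell and the picture viewer there is one more tool, called as name(argument=value, ...), one argument or row to a line, values as JSON. jog_arm: Moves the arm, as the interface text tells. Its arguments: {"type":"object","properties":{"moves":{"type":"string"},"newtons":{"type":"number"}},"required":["moves"]}

```bash
ls; mkdir -p pics; python3 - <<'E'
from plant import arm
import cv2,numpy as np
print(arm.observe())
for n in ("scene","top","wrist"):
    s=arm.snapshot(n); cv2.imwrite(f"pics/{n}0.png",s["image"][:,:,::-1])
    np.savez(f"{n}0.npz",**s)
    print(n,{k:v for k,v in s.items() if k!="image"})
a=[cv2.imread(f"pics/{n}0.png") for n in("scene","top")]
E
```

```text
pics
{'clock': 0.0, 'qpos': array([ 1.21892394e+00,  8.79680510e-02,  1.37228931e+00, -1.39877188e-05,
        1.68358173e+00, -1.03069486e-01]), 'qvel': array([ 1.66394161e-03, -6.23922009e-08, -1.28850354e-03,  1.36473742e-03,
       -7.46668110e-04,  4.28108783e-04]), 'joint_efforts': array([-1.20469787e-03, -3.51858187e+01, -3.13278794e+01, -2.52973505e-04,
        1.04020999e-02, -3.45249504e-06]), 'position': array([0.13526714, 0.53263226, 0.24911416]), 'eef_rot': array([-2.46529879e-04,  1.24081525e-01,  9.92271391e-01, -1.09584848e-03]), 'wrist_force': array([ 0.28169739,  0.46901448, -0.09907353]), 'torque': array([ 0.02741869,  0.00958871, -0.01725231]), 'gripper_force': 0.0, 'opening': 1.0000348875907388}
scene {'fx': 510.0571813915326, 'fy': 510.0571813915326, 'cx': 282.5916373257105, 'cy': 208.77594574804158, 'T': array([[ 0.79334347, -0.37513945,  0.47945442,  1.32192594],
       [ 0.60876181,  0.49390932, -0.62085638, -1.01519718],
       [-0.00389928,  0.78442589,  0.6202103 ,  1.10964518],
       [ 0.        ,  0.        ,  0.        ,  1.        ]])}
top {'fx': 405.16773388404147, 'fy': 405.16773388404147, 'cx': 281.20481591629084, 'cy': 206.78348301002669, 'T': array([[-0.12087291,  0.97016956, -0.21014464,  0.31461203],
       [-0.99265545, -0.11706775,  0.03050082,  0.01264056],
       [ 0.00498981,  0.21228795,  0.97719442,  1.07782992],
       [ 0.        ,  0.        ,  0.        ,  1.        ]])}
wrist {'fx': 340.41130953826547, 'fy': 340.41130953826547, 'cx': 283.79868914971064, 'cy': 213.69041541083064, 'tool_from_camera': array([[-7.24912192e-04,  9.58422785e-01,  2.85351081e-01,
         7.29662471e-02],
       [ 9.99999737e-01,  6.86863579e-04,  2.33418766e-04,
         1.29869639e-03],
       [ 2.77165985e-05,  2.85351175e-01, -9.58423031e-01,
        -1.23460559e-01],
       [ 0.00000000e+00,  0.00000000e+00,  0.00000000e+00,
         1.00000000e+00]])}
```

View pics/scene0.png

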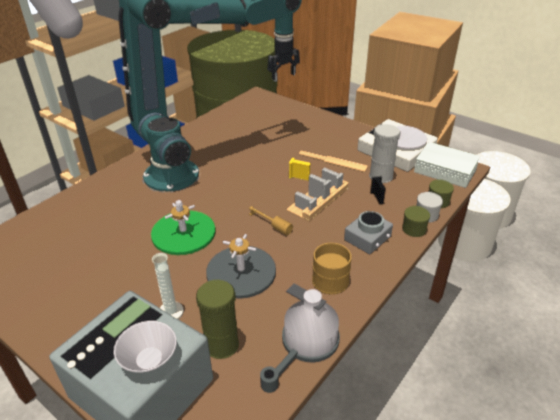

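View pics/top0.png

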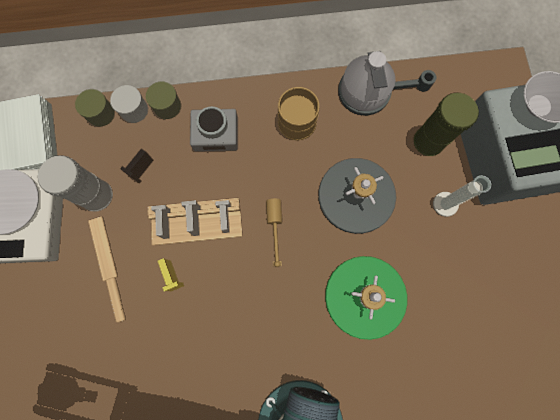

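```bash
cat > h.py <<'E'
import numpy as np,cv2
from scipy.spatial.transform import Rotation as R
def load(n): 
    d=np.load(n+".npz"); return {k:d[k] for k in d}
def camT(s,st=None):
    if "T" in s: return s["T"]
    T=np.eye(4); q=s["rot"]; T[:3,:3]=R.from_quat(np.r_[q[1:],q[0]]).as_matrix(); T[:3,3]=s["pos"]
    return T@s["tool_from_camera"]
def ray(s,u,v):
    T=camT(s); d=np.array([(u-s["cx"])/s["fx"],-(v-s["cy"])/s["fy"],-1.]); return T[:3,3],T[:3,:3]@d
def onz(s,u,v,z):
    o,d=ray(s,u,v); return o+d*(z-o[2])/d[2]
def proj(s,p):
    T=np.linalg.inv(camT(s)); c=T[:3,:3]@np.asarray(p)+T[:3,3]
    return np.array([s["cx"]+s["fx"]*c[0]/-c[2], s["cy"]-s["fy"]*c[1]/-c[2]])
def cross(r1,r2):
    (a,u),(b,v)=r1,r2; M=np.c_[u,-v]; t=np.linalg.lstsq(M,b-a,rcond=None)[0]
    p,q=a+u*t[0],b+v*t[1]; return (p+q)/2,np.linalg.norm(p-q)
def snap(name,arm):
    o=arm.observe(); s=arm.snapshot("wrist"); s["pos"]=o["position"]; s["rot"]=o["eef_rot"]
    np.savez(name+".npz",**s); cv2.imwrite(f"pics/{name}.png",s["image"][:,:,::-1]); return s
E
python3 - <<'E'
import cv2,numpy as np
t=cv2.imread("pics/top0.png");s=cv2.imread("pics/scene0.png")
def c(i,x,y,w,h): return cv2.resize(i[y:y+h,x:x+w],(400,300),interpolation=cv2.INTER_CUBIC)
o=np.vstack([np.hstack([c(t,145,185,100,75),c(s,280,155,80,60)]),np.hstack([c(t,310,150,120,90),c(s,200,225,80,60)])])
cv2.imwrite("pics/comp.png",o)
E
```

```text
(no output)
```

View pics/comp.png

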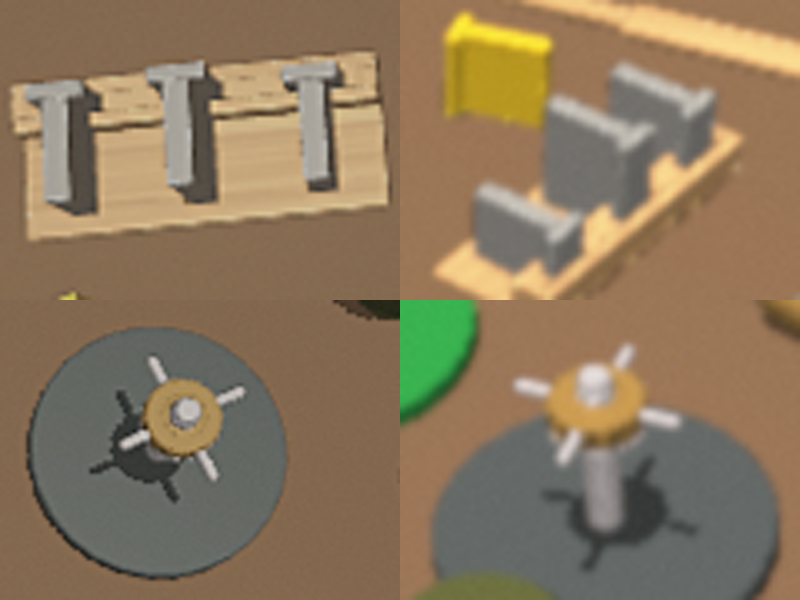

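```bash
python3 - <<'E'
from h import *
np.set_printoptions(precision=4,suppress=True)
t,s=load("top0"),load("scene0")
rt=lambda X,Y:ray(t,145+X/4,185+Y/4); rs=lambda X,Y:ray(s,280+(X-400)/5,155+Y/5)
for n,a,b,c,d in (("left",(58,200),(55,85),(618,70),(704,98)),("mid",(181,186),(177,66),(556,103),(642,132)),("right",(318,188),(310,66),(484,190),(570,221))):
    p,e=cross(rt(*a),rs(*c)); q,f=cross(rt(*b),rs(*d)); print(n,p,e,q,f,np.linalg.norm((p-q)[:2]),np.arctan2(*(q-p)[1::-1]))
g=lambda X,Y:(310+X/(10/3),150+(Y-300)/(10/3)); h=lambda X,Y:(200+(X-400)/5,225+(Y-300)/5)
print("tip",cross(ray(t,*g(187,409)),ray(s,*h(596,375))))
print("basetop",onz(t,*g(159,449),.016))
# pins
P=[((155,360),(520,385)),((242,393),(628,350)),((212,476),(677,420)),((125,440),(566,459))]
for a,b in P: print("pin",[cross(ray(t,*g(*a)),ray(s,*h(*bb))) for _,bb in [(0,b)]])
for a,_ in P: print(onz(t,*g(*a),.11))
# base contour by colour
im=cv2.cvtColor(t["image"],cv2.COLOR_RGB2HSV); m=((im[...,1]<70)&(im[...,2]<150)).astype(np.uint8); r=np.zeros_like(m); r[150:240,310:400]=m[150:240,310:400]
cs=max(cv2.findContours(r,0,2)[0],key=cv2.contourArea); e=cv2.fitEllipse(cv2.convexHull(cs)); print(e,onz(t,*e[0],.014), proj(t,onz(t,*e[0],.016)))
# rack floor corners
for X,Y in ((28,240),(388,204),(12,132),(378,52)): print("rk",onz(t,145+X/4,185+Y/4,.006 if Y>150 else .03))
E
```

```text
left [0.4972 0.2932 0.0742] 0.0051686355665342305 [0.5704 0.2902 0.0809] 0.0083354020149376 0.07325496838064975 -0.04081630642220526
mid [0.4954 0.2147 0.0873] 0.0075873771004802484 [0.5696 0.2102 0.0963] 0.008560947399498258 0.07439183538057502 -0.06095353602972603
right [0.49   0.1354 0.0556] 0.009571529702354356 [0.5665 0.1311 0.0666] 0.007077743393719388 0.0765605860728541 -0.05605978130884067
tip (array([ 0.5537, -0.2273,  0.1318]), np.float64(0.0029214453524995013))
basetop [ 0.5514 -0.2297  0.016 ]
pin [(array([ 0.5616, -0.2378,  0.1435]), np.float64(0.08008660096888204))]
pin [(array([ 0.5669, -0.244 ,  0.1681]), np.float64(0.044999744061339574))]
pin [(array([ 0.5459, -0.2194,  0.0851]), np.float64(0.09415857801694215))]
pin [(array([ 0.5398, -0.2119,  0.0491]), np.float64(0.04198161313656176))]
[ 0.5986 -0.2164  0.11  ]
[ 0.5655 -0.2767  0.11  ]
[ 0.5055 -0.2438  0.11  ]
[ 0.5402 -0.1844  0.11  ]
((356.7583923339844, 195.42849731445312), (74.97720336914062, 77.90823364257812), 112.28136444091797) [ 0.5501 -0.2273  0.014 ] [356.7584 195.4285]
rk [0.4833 0.3315 0.006 ]
rk [0.4786 0.0925 0.006 ]
rk [0.5519 0.3309 0.03  ]
rk [0.5769 0.0871 0.03  ]
```

jog_arm(
  moves="0 0 0 0 0 0 -0.1; 0 0 0 0 0 0 -0.105",
)

```text
clock: 0.35
position: [0.1354, 0.5329, 0.2498]
eef_rot: [-0.0, 0.02, 1.0, -0.0]
wrist_force: [-0.7, 0.5, -0.7]
opening: 1.007
gripper_force: 0.0
```

```bash
cat >> h.py <<'E'
def to(arm,p,yaw=None):
    """print tool-frame shift to world point p, and turn about tool z so that tool x has world heading yaw"""
    o=arm.observe(); q=o["eef_rot"]; M=R.from_quat(np.r_[q[1:],q[0]]).as_matrix()
    h=np.arctan2(M[1,0],M[0,0]); d=M.T@(np.asarray(p)-o["position"])
    print("pos",o["position"].round(4),"heading",round(h,4),"tilt",M[:,2].round(4),"shift",d.round(4),"|d|",np.linalg.norm(d).round(3),"turnz",None if yaw is None else round(-((yaw-h+np.pi)%(2*np.pi)-np.pi),4),"t",round(o["clock"],2),"q",o["qpos"].round(2))
E
python3 - <<'E'
from h import *
from plant import arm
to(arm,[.545,.30,.25],np.pi-.045)
E
```

```text
pos [0.1354 0.5329 0.2498] heading 3.102 tilt [-4.e-04 -9.e-04 -1.e+00] shift [-4.185e-01 -2.165e-01 -2.000e-04] |d| 0.471 turnz 0.0054 t 0.35 q [ 1.22  0.09  1.37  0.    1.68 -0.31]
```

jog_arm(
  moves="0 -0.042 -0.0217 0 0 0 0; 0 -0.042 -0.0217 0 0 0 0; 0 -0.042 -0.0217 0 0 0 0; 0 -0.042 -0.0217 0 0 0 0; 0 -0.042 -0.0217 0 0 0 0",
)

```text
clock: 0.85
position: [0.3417, 0.4142, 0.25]
eef_rot: [-0.0, 0.022, 1.0, -0.0]
wrist_force: [0.0, 0.1, -0.3]
opening: 0.999
gripper_force: 0.0
```

jog_arm(
  moves="0 -0.042 -0.0217 0 0 0 0; 0 -0.042 -0.0217 0 0 0 0; 0 -0.042 -0.0217 0 0 0 0; 0 -0.042 -0.0217 0 0 0 0; 0 -0.04 -0.0217 0 0 0 0",
)

```text
clock: 1.35
position: [0.545, 0.2966, 0.2498]
eef_rot: [-0.0, 0.022, 1.0, -0.0]
wrist_force: [-0.4, 0.3, 0.5]
opening: 1.005
gripper_force: 0.0
```

jog_arm(
  moves="0 0 0 0 0 0 0; 0 0 0 0 0 0 0",
)

```text
clock: 1.55
position: [0.5439, 0.2972, 0.2492]
eef_rot: [-0.001, 0.023, 1.0, -0.0]
wrist_force: [0.2, 0.8, -0.0]
opening: 1.002
gripper_force: 0.0
```

```bash
python3 - <<'E'
from h import *
from plant import arm
snap("w1",arm)
to(arm,[.545,.29,.25],np.pi-.045)
E
```

```text
pos [0.5431 0.298  0.2497] heading 3.0975 tilt [-1.7e-03  1.0e-04 -1.0e+00] shift [-0.0022 -0.0079 -0.0003] |d| 0.008 turnz 0.0009 t 1.6 q [ 0.41  0.24  1.19  0.    1.71 -1.12]
```

View pics/w1.png

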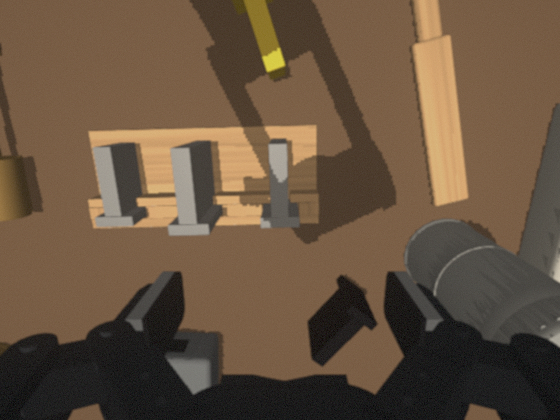

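```bash
python3 - <<'E'
from h import *
np.set_printoptions(precision=4,suppress=True)
w=load("w1"); im=cv2.cvtColor(w["image"],cv2.COLOR_RGB2HSV)
m=(im[...,1]<45)&(im[...,2]>95)
for v in range(134,234,4): 
    c=np.where(m[v,250:312])[0]+250; print(v,(c.min(),c.max(),len(c), int(im[v,c,2].mean())) if len(c) else None)
print([int(x) for x in im[195:234,280,2]],[int(x) for x in im[132:150,279,2]])
t,s=load("top0"),load("scene0")
E
```

```text
134 None
138 None
142 None
146 (np.int64(269), np.int64(286), 18, 173)
150 (np.int64(269), np.int64(286), 18, 171)
154 (np.int64(269), np.int64(286), 18, 170)
158 (np.int64(269), np.int64(286), 18, 170)
162 (np.int64(269), np.int64(286), 18, 168)
166 (np.int64(270), np.int64(286), 17, 167)
170 (np.int64(270), np.int64(286), 17, 158)
174 (np.int64(270), np.int64(287), 18, 150)
178 (np.int64(271), np.int64(286), 16, 136)
182 (np.int64(271), np.int64(286), 16, 108)
186 (np.int64(271), np.int64(286), 16, 98)
190 (np.int64(271), np.int64(286), 15, 99)
194 (np.int64(271), np.int64(286), 15, 99)
198 (np.int64(272), np.int64(287), 16, 98)
202 (np.int64(271), np.int64(286), 15, 98)
206 (np.int64(272), np.int64(287), 13, 98)
210 (np.int64(272), np.int64(286), 11, 98)
214 (np.int64(273), np.int64(286), 13, 97)
218 (np.int64(261), np.int64(296), 20, 103)
222 (np.int64(261), np.int64(298), 30, 117)
226 (np.int64(261), np.int64(291), 31, 117)
230 None
[96, 96, 100, 98, 98, 99, 101, 97, 98, 98, 93, 98, 94, 97, 97, 95, 96, 100, 96, 98, 99, 97, 95, 97, 97, 97, 95, 98, 95, 96, 96, 97, 104, 118, 124, 123, 125, 125, 123] [210, 210, 214, 215, 218, 200, 155, 102, 78, 73, 78, 111, 148, 175, 175, 171, 174, 173]
```

```bash
python3 - <<'E'
from h import *
np.set_printoptions(precision=4,suppress=True)
w=load("w1"); t,s=load("top0"),load("scene0")
a=onz(w,277.8,143.5,.076); b=onz(w,279.8,227.5,.076); print(a,b,np.linalg.norm(a-b),np.arctan2(*(b-a)[1::-1]),(a+b)/2)
print(np.linalg.norm(onz(w,268.7,155,.076)-onz(w,286.8,155,.076)))
print("tri wrist/top", cross(ray(w,277.8,143.5),ray(t,145+58/4,185+202/4)),cross(ray(w,277.8,143.5),ray(s,280+218/5,155+70/5)))
# stem slope line: left edge (268.7,146)->(270.6,210) right edge
c1=onz(w,277.8,150,.076);c2=onz(w,279.2,206,.076);print("yaw",np.arctan2(*(c2-c1)[1::-1]))
# rack corners in w1
for u,v in ((90,133),(316,126),(318,194),(90,200)): print(onz(w,u,v,.006))
E
```

```text
[0.4963 0.2955 0.076 ] [0.5723 0.2934 0.076 ] 0.07598402637990463 -0.0273550218515923 [0.5343 0.2945 0.076 ]
0.01565908808939233
tri wrist/top (array([0.4972, 0.2953, 0.0595]), np.float64(0.0010128354438041574)) (array([0.4972, 0.296 , 0.0738]), np.float64(0.0018363046424813927))
yaw -0.02627934177237154
[0.4821 0.0975 0.006 ]
[0.486  0.3347 0.006 ]
[0.5589 0.3355 0.006 ]
[0.554  0.0824 0.006 ]
```

```bash
python3 - <<'E'
from h import *
from plant import arm
to(arm,[.5453,.2942,.13],np.pi-.025)
E
```

```text
pos [0.5431 0.298  0.2497] heading 3.0975 tilt [-1.7e-03  1.0e-04 -1.0e+00] shift [-0.0025 -0.0037  0.1197] |d| 0.12 turnz -0.0191 t 1.6 q [ 0.41  0.24  1.19  0.    1.71 -1.12]
```

jog_arm(
  moves="0 -0.0025 -0.0037 0.04 0 0 -0.019; 0 0 0 0.04 0 0 0; 0 0 0 0.04 0 0 0; 0 0 0 0 0 0 0; 0 0 0 0 0 0 0",
)

```text
clock: 2.1
position: [0.5447, 0.2952, 0.1306]
eef_rot: [-0.001, 0.011, 1.0, -0.0]
wrist_force: [0.1, 0.1, 1.1]
opening: 1.0
gripper_force: 0.0
```

```bash
python3 - <<'E'
from h import *
from plant import arm
w=snap("w2",arm)
for i in range(4):
    to(arm,[.5453,.2942,.068],np.pi-.025); arm.snapshot("top")
E
```

```text
pos [0.5461 0.2955 0.1328] heading 3.1183 tilt [ 0.003   0.0015 -1.    ] shift [ 0.001  -0.0014  0.0648] |d| 0.065 turnz 0.0017 t 2.15 q [ 0.4   0.29  1.37  0.    1.48 -1.14]
pos [0.5469 0.2956 0.134 ] heading 3.118 tilt [ 0.0053  0.0025 -1.    ] shift [ 0.0019 -0.0016  0.066 ] |d| 0.066 turnz 0.0014 t 2.2 q [ 0.4   0.29  1.37  0.    1.48 -1.14]
pos [0.5473 0.2955 0.1343] heading 3.1176 tilt [ 0.006   0.0027 -1.    ] shift [ 0.0023 -0.0015  0.0663] |d| 0.066 turnz 0.001 t 2.25 q [ 0.4   0.29  1.37  0.    1.48 -1.14]
pos [0.5473 0.2953 0.1341] heading 3.1174 tilt [ 0.0058  0.0026 -1.    ] shift [ 0.0024 -0.0013  0.0661] |d| 0.066 turnz 0.0008 t 2.3 q [ 0.4   0.29  1.37  0.    1.48 -1.14]
```

View pics/w2.png

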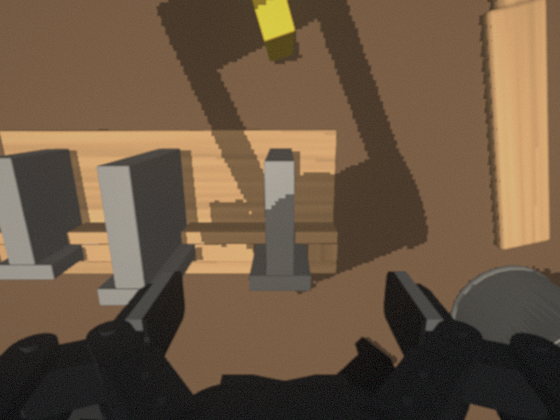

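```bash
python3 - <<'E'
from h import *
from plant import arm
np.set_printoptions(precision=4,suppress=True)
w=load("w2"); im=cv2.cvtColor(w["image"],cv2.COLOR_RGB2HSV)
m=(im[...,1]<45)&(im[...,2]>85)
for v in (164,170,176,182,232,240,280): 
    c=np.where(m[v,245:315])[0]+245; print(v,c.min(),c.max(),len(c))
print([int(x) for x in im[150:166,280,2]],[int(x) for x in im[280:298,280,2]],[int(x) for x in im[240,255:305,2]])
to(arm,[.5453,.2942,.068],np.pi-.025)
E
```

```text
164 265 293 29
170 265 293 29
176 264 293 30
182 265 293 29
232 266 293 28
240 266 292 27
280 250 309 60
[71, 76, 80, 77, 77, 77, 79, 79, 80, 74, 95, 135, 165, 173, 173, 172] [95, 99, 96, 98, 97, 97, 94, 96, 94, 96, 97, 113, 124, 121, 127, 124, 122, 124] [129, 127, 125, 127, 124, 125, 127, 128, 129, 124, 106, 98, 96, 95, 99, 95, 96, 99, 94, 98, 97, 97, 95, 98, 96, 95, 94, 95, 93, 100, 93, 96, 97, 97, 98, 96, 95, 93, 84, 91, 112, 122, 127, 127, 128, 127, 130, 125, 127, 127]
pos [0.5472 0.2951 0.1337] heading 3.1172 tilt [ 0.0052  0.0023 -1.    ] shift [ 0.0022 -0.0011  0.0657] |d| 0.066 turnz 0.0006 t 2.35 q [ 0.4   0.29  1.37  0.    1.48 -1.14]
```

```bash
python3 - <<'E'
from h import *
from plant import arm
np.set_printoptions(precision=4,suppress=True)
w=load("w2")
a=onz(w,279.3,160.7,.076); b=onz(w,279.8,290.7,.076); print(a,b,np.linalg.norm(a-b),np.arctan2(*(b-a)[1::-1]),(a+b)/2)
print(np.linalg.norm(onz(w,264.5,180,.076)-onz(w,293.5,180,.076)))
d=(b-a)/np.linalg.norm(b-a); g=(a+b)/2+.011*d; g[2]=.068; print(g)
to(arm,g,np.pi+np.arctan2(d[1],d[0]))
to(arm,g,np.pi+np.arctan2(d[1],d[0]))
E
```

```text
[0.4961 0.2952 0.076 ] [0.5719 0.2935 0.076 ] 0.07582856237475762 -0.023499392520192 [0.534  0.2944 0.076 ]
0.015377292827350036
[0.545  0.2941 0.068 ]
pos [0.5472 0.2951 0.1337] heading 3.1172 tilt [ 0.0052  0.0023 -1.    ] shift [ 0.0025 -0.0012  0.0657] |d| 0.066 turnz -0.0009 t 2.35 q [ 0.4   0.29  1.37  0.    1.48 -1.14]
pos [0.5472 0.2951 0.1337] heading 3.1172 tilt [ 0.0052  0.0023 -1.    ] shift [ 0.0025 -0.0012  0.0657] |d| 0.066 turnz -0.0009 t 2.35 q [ 0.4   0.29  1.37  0.    1.48 -1.14]
```

jog_arm(
  moves="0 0.001 -0.001 0.03 0 0 0; 0 0.001 0 0.03 0 0 0; 0 0 0 0 0 0 0; 0 0 0 0 0 0 0; 0 0 0 0 0 0 0",
)

```text
clock: 2.85
position: [0.5454, 0.2939, 0.0731]
eef_rot: [0.002, 0.012, 1.0, 0.001]
wrist_force: [0.3, -0.0, 0.3]
opening: 1.0
gripper_force: 0.0
```

```bash
python3 - <<'E'
from h import *
from plant import arm
to(arm,[.545,.2941,.068],np.pi-.024)
E
```

```text
pos [0.5454 0.2939 0.0731] heading 3.1167 tilt [ 0.0042  0.0019 -1.    ] shift [0.0004 0.0002 0.0051] |d| 0.005 turnz -0.0009 t 2.85 q [ 0.4   0.33  1.44  0.    1.37 -1.14]
```

jog_arm(
  moves="0 0 0 0.005 0 0 0; 0.5 0 0 0 0 0 0; 0.7 0 0 0 0 0 0; 0.8 0 0 0 0 0 0; 0.9 0 0 0 0 0 0",
  newtons=35,
)

```text
clock: 3.35
position: [0.5439, 0.2933, 0.0655]
eef_rot: [0.0, 0.012, 1.0, 0.0]
wrist_force: [-0.9, -0.3, 0.3]
opening: 0.33
gripper_force: 0.0
```

jog_arm(
  moves="1 0 0 0 0 0 0; 1 0 0 0 0 0 0; 1 0 0 0 0 0 0",
)

```text
clock: 3.65
position: [0.5439, 0.2932, 0.0655]
eef_rot: [0.0, 0.012, 1.0, -0.0]
wrist_force: [0.3, 0.2, 1.4]
opening: 0.18
gripper_force: 37.3
```

jog_arm(
  moves="1 0 0 -0.004 0 0 0; 1 0 0 -0.008 0 0 0; 1 0 0 -0.01 0 0 0; 1 0 0 -0.01 0 0 0; 1 0 0 -0.01 0 0 0",
)

```text
clock: 4.15
position: [0.5441, 0.2934, 0.1086]
eef_rot: [0.0, 0.012, 1.0, 0.0]
wrist_force: [-0.8, 0.4, -2.7]
opening: 0.181
gripper_force: 36.8
```

jog_arm(
  moves="1 0 0 -0.03 0 0 0; 1 0 0 -0.04 0 0 0; 1 0 0 -0.04 0 0 0; 1 0 0 0 0 0 0; 1 0 0 0 0 0 0",
)

```text
clock: 4.65
position: [0.5444, 0.2935, 0.2194]
eef_rot: [0.002, 0.012, 1.0, 0.001]
wrist_force: [0.1, 0.0, -3.8]
opening: 0.183
gripper_force: 36.9
```

```bash
python3 - <<'E'
from h import *
from plant import arm
w=snap("w3",arm); s=arm.snapshot("scene"); cv2.imwrite("pics/s3.png",cv2.resize(s["image"][100:280,180:420,::-1],(640,480),interpolation=2))
to(arm,[.5453,.2942,.068],np.pi-.025)
E
```

```text
pos [0.543  0.2928 0.2153] heading 3.1168 tilt [-0.0033 -0.0013 -1.    ] shift [-0.0028  0.0016  0.1473] |d| 0.147 turnz 0.0002 t 4.75 q [ 0.4   0.25  1.26  0.    1.64 -1.14]
```

View pics/s3.png

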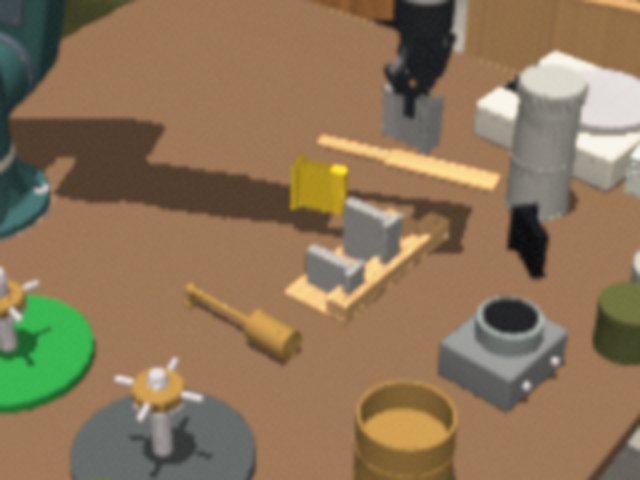

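jog_arm(
  moves="1 -0.0067 -0.046 0 0 0 0; 1 -0.0067 -0.046 0 0 0 0; 1 -0.0067 -0.046 0 0 0 0; 1 -0.0067 -0.046 0 0 0 0; 1 -0.0067 -0.046 0 0 0 0",
)

```text
clock: 5.25
position: [0.5704, 0.0608, 0.2143]
eef_rot: [-0.003, 0.012, 1.0, 0.0]
wrist_force: [2.0, 0.7, -3.0]
opening: 0.18
gripper_force: 36.9
```

jog_arm(
  moves="1 -0.0067 -0.046 0 0 0 0; 1 -0.0067 -0.046 0 0 0 0; 1 -0.0067 -0.046 0 0 0 0; 1 -0.0067 -0.046 0 0 0 0; 1 -0.0067 -0.046 0 0 0 0",
)

```text
clock: 5.75
position: [0.5983, -0.1698, 0.2141]
eef_rot: [-0.002, 0.012, 1.0, 0.001]
wrist_force: [1.3, 0.2, -2.7]
opening: 0.18
gripper_force: 36.9
```

jog_arm(
  moves="1 -0.0067 -0.046 0 0 0 0; 1 -0.0067 -0.046 0 0 0 0; 1 0 0 0 0 0 0.15; 1 0 0 0 0 0 0.15; 1 0 0 0 0 0 0.14",
)

```text
clock: 6.25
position: [0.6094, -0.2609, 0.2133]
eef_rot: [-0.003, 0.234, 0.972, 0.001]
wrist_force: [-0.6, -0.1, -2.4]
opening: 0.177
gripper_force: 36.9
```

jog_arm(
  moves="1 0 0 0 0 0 0.024; 1 0 0 0 0 0 0; 1 0 0 0 0 0 0; 1 0 0 0 0 0 0",
)

```text
clock: 6.65
position: [0.6104, -0.2603, 0.2168]
eef_rot: [-0.0, 0.241, 0.97, 0.0]
wrist_force: [0.2, -0.1, -3.4]
opening: 0.183
gripper_force: 36.9
```

```bash
python3 - <<'E'
from h import *
from plant import arm
w=snap("w4",arm)
to(arm,[.61,-.26,.215],2.653)
E
```

```text
pos [ 0.6105 -0.2604  0.2171] heading 2.654 tilt [-3.e-04  3.e-04 -1.e+00] shift [0.0006 0.0001 0.0021] |d| 0.002 turnz 0.001 t 6.7 q [-0.49  0.35  1.12  0.    1.67 -1.57]
```

View pics/w4.png

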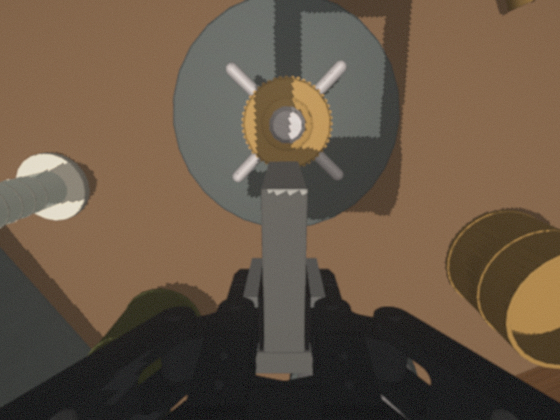

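```bash
python3 - <<'E'
from h import *
from plant import arm
np.set_printoptions(precision=4,suppress=True)
w=load("w4"); im=cv2.cvtColor(w["image"],cv2.COLOR_RGB2HSV)
# collar outline by brass colour
m=((im[...,1]>110)&(im[...,0]>10)&(im[...,0]<25)&(im[...,2]>100)).astype(np.uint8)*255
r=np.zeros_like(m); r[65:172,225:350]=m[65:172,225:350]; r=cv2.morphologyEx(r,cv2.MORPH_OPEN,np.ones((5,5)))
c=max(cv2.findContours(r,0,1)[0],key=cv2.contourArea); e=cv2.fitEllipse(cv2.convexHull(c)); print("collar",e)
print("tip on .132",onz(w,288,124,.132))
for z in (.112,.116,.12,.124): print(z,"collar centre",onz(w,*e[0],z),"dia",[np.linalg.norm(onz(w,e[0][0]-d/2,e[0][1],z)-onz(w,e[0][0]+d/2,e[0][1],z)) for d in e[1]])
E4=[(231,67),(342,64),(340,177),(237,179)]
for z in (.104,.108,.112,.116,.12):
    p=[onz(w,*q,z) for q in E4]; print(z,np.linalg.norm(p[0]-p[2]),np.linalg.norm(p[1]-p[3]),(p[0]+p[2])/2,(p[1]+p[3])/2,np.degrees(np.arctan2(*(p[1]-p[3])[1::-1])),np.degrees(np.arctan2(*(p[0]-p[2])[1::-1])))
# base
b=((im[...,1]<75)&(im[...,2]>20)).astype(np.uint8); 
pts=[]
import math
for a in np.radians([170,180,190,200,210,150,160,140,-20,-10,0,10,-30,20]):
    # walk inward from outside until saturation drops
    for rr in np.arange(135,90,-.5):
        u=287+rr*math.cos(a);v=112+rr*math.sin(a)
        if 0<=v<420 and im[int(round(v)),int(round(u)),1]<70: pts.append(onz(w,u,v,.015)[:2]); break
P=np.array(pts); A=np.c_[2*P,np.ones(len(P))]; x=np.linalg.lstsq(A,(P**2).sum(1),rcond=None)[0]; print("base",x[:2],math.sqrt(x[2]+x[:2]@x[:2]),len(P))
g=onz(w,285,190,.2171+.0105); print("bar end",g)
print([int(q) for q in im[150:200,285,2]])
E
```

```text
collar ((286.6163024902344, 121.7037353515625), (87.7937240600586, 89.22723388671875), 49.58112335205078)
tip on .132 [ 0.5532 -0.2259  0.132 ]
0.112 collar centre [ 0.5522 -0.2261  0.112 ] dia [np.float64(0.0568723954893667), np.float64(0.05780101696902478)]
0.116 collar centre [ 0.5521 -0.226   0.116 ] dia [np.float64(0.05587618898320795), np.float64(0.05678854424527785)]
0.12 collar centre [ 0.552 -0.226  0.12 ] dia [np.float64(0.05487998247704934), np.float64(0.05577607152153096)]
0.124 collar centre [ 0.5519 -0.226   0.124 ] dia [np.float64(0.05388377597089065), np.float64(0.05476359879778403)]
0.104 0.10235895944202189 0.10242313715321859 [ 0.5544 -0.2261  0.104 ] [ 0.5539 -0.2266  0.104 ] 108.78098534413985 -162.19131355412563
0.108 0.10062667382086238 0.10068976541192935 [ 0.5542 -0.2261  0.108 ] [ 0.5538 -0.2265  0.108 ] 108.78098534413984 -162.19131355412563
0.112 0.09889438819970298 0.09895639367064017 [ 0.5541 -0.2261  0.112 ] [ 0.5537 -0.2265  0.112 ] 108.78098534413982 -162.19131355412563
0.116 0.09716210257854335 0.09722302192935099 [ 0.554  -0.2261  0.116 ] [ 0.5536 -0.2265  0.116 ] 108.78098534413986 -162.1913135541256
0.12 0.09542981695738394 0.09548965018806181 [ 0.5538 -0.2261  0.12  ] [ 0.5534 -0.2265  0.12  ] 108.78098534413985 -162.1913135541256
base [ 0.553  -0.2265] 0.10387731419535161 14
bar end [ 0.5687 -0.2365  0.2276]
[102, 105, 113, 113, 107, 111, 110, 109, 107, 112, 108, 94, 83, 81, 76, 77, 80, 77, 82, 78, 79, 79, 77, 80, 79, 80, 80, 78, 79, 79, 81, 81, 77, 78, 81, 78, 74, 77, 102, 138, 151, 132, 115, 104, 105, 104, 107, 104, 105, 106]
```

```bash
python3 - <<'E'
from h import *
from plant import arm
to(arm,[.6325,-.2669,.090],2.6705)
E
```

```text
pos [ 0.6105 -0.2604  0.2171] heading 2.654 tilt [-3.e-04  3.e-04 -1.e+00] shift [-0.0225  0.0045  0.1271] |d| 0.129 turnz -0.0165 t 6.7 q [-0.49  0.35  1.12  0.    1.67 -1.57]
```

```bash
python3 - <<'E'
from h import *
t=load("top0")
for n,u,v,z in (("olive",458,112,.2),("cyl",446,206,0),("kettle",298,106,.105),("kettlebase",297,122,0),("sack?",366,84,.1)): print(n,onz(t,u,v,z).round(3))
E
```

```text
olive [ 0.679 -0.453  0.2  ]
cyl [ 0.495 -0.468  0.   ]
kettle [ 0.785 -0.093  0.105]
kettlebase [ 0.787 -0.096  0.   ]
sack? [ 0.828 -0.281  0.1  ]
```

jog_arm(
  moves="1 -0.0225 0.0045 0 0 0 -0.0165; 1 0 0 0 0 0 0; 1 0 0 0 0 0 0",
)

```text
clock: 7.0
position: [0.6325, -0.267, 0.2169]
eef_rot: [-0.0, 0.234, 0.972, 0.0]
wrist_force: [0.8, 0.4, -3.5]
opening: 0.183
gripper_force: 36.9
```

jog_arm(
  moves="1 0 0 0.04 0 0 0; 1 0 0 0.04 0 0 0; 1 0 0 0.04 0 0 0; 1 0 0 0 0 0 0; 1 0 0 0 0 0 0",
)

```text
clock: 7.5
position: [0.6319, -0.2669, 0.0971]
eef_rot: [-0.001, 0.234, 0.972, 0.0]
wrist_force: [0.8, 0.3, -2.0]
opening: 0.18
gripper_force: 36.8
```

jog_arm(
  moves="1 0 0 0 0 0 0; 1 0 0 0 0 0 0; 1 0 0 0 0 0 0",
)

```text
clock: 7.8
position: [0.6338, -0.2678, 0.1004]
eef_rot: [0.002, 0.234, 0.972, -0.001]
wrist_force: [-0.5, 0.7, -3.0]
opening: 0.182
gripper_force: 36.9
```

```bash
python3 - <<'E'
from h import *
from plant import arm
w=snap("w5",arm)
to(arm,[.6102,-.2556,.0795],2.6705)
E
```

```text
pos [ 0.6334 -0.2677  0.0997] heading 2.6693 tilt [ 0.0034 -0.0017 -1.    ] shift [0.0263 0.0002 0.0201] |d| 0.033 turnz -0.0012 t 7.85 q [-0.48  0.45  1.22  0.    1.47 -1.58]
```

View pics/w5.png

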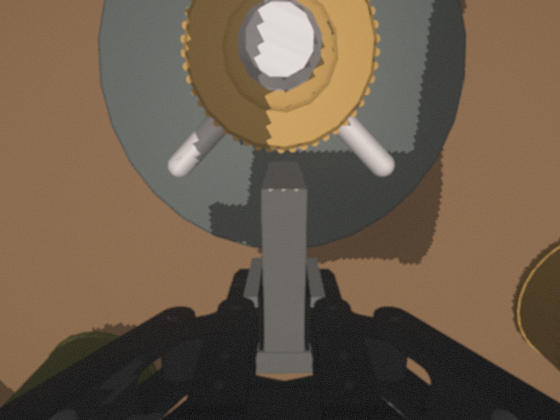

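```bash
python3 - <<'E'
from h import *
from plant import arm
np.set_printoptions(precision=4,suppress=True)
a,b=load("w4"),load("w5")
print("tip",onz(b,281,41,.132))
for p,q in (((237,178),(178,168)),((340,176),(387,167)),((288,124),(281,41))): print(cross(ray(a,*p),ray(b,*q)))
print("sep",[(z,round(np.linalg.norm(onz(b,176,170,z)-onz(b,390,168,z)),4)) for z in (.1,.104,.108,.112,.116)], "ideal",.052*2**.5)
E
```

```text
tip [ 0.5538 -0.2264  0.132 ]
(array([ 0.569 , -0.2733,  0.11  ]), np.float64(0.0005346820367907361))
(array([ 0.6012, -0.2104,  0.108 ]), np.float64(0.0005996625826888027))
(array([ 0.5533, -0.226 ,  0.1285]), np.float64(0.0002962827133894791))
sep [(0.1, np.float64(0.078)), (0.104, np.float64(0.0755)), (0.108, np.float64(0.073)), (0.112, np.float64(0.0705)), (0.116, np.float64(0.0679))] ideal 0.07353910524340095
```

jog_arm(
  moves="1 0 0 0.008 0 0 0; 1 0 0 0.008 0 0 0; 1 0 0 0 0 0 0; 1 0 0 0 0 0 0; 1 0 0 0 0 0 0",
)

```text
clock: 8.35
position: [0.6326, -0.2672, 0.0811]
eef_rot: [-0.0, 0.234, 0.972, 0.0]
wrist_force: [-0.3, 0.1, -2.3]
opening: 0.18
gripper_force: 36.9
```

```bash
python3 - <<'E'
from h import *
from plant import arm
to(arm,[.6105,-.2555,.0795],2.6705)
E
```

```text
pos [ 0.6326 -0.2672  0.0811] heading 2.6694 tilt [-1.e-04  2.e-04 -1.e+00] shift [0.025  0.0003 0.0016] |d| 0.025 turnz -0.0011 t 8.35 q [-0.48  0.47  1.24  0.    1.44 -1.58]
```

jog_arm(
  moves="1 0.008 0 0 0 0 0; 1 0.009 0 0 0 0 0; 1 0.008 0 0 0 0 0; 1 0 0 0 0 0 0; 1 0 0 0 0 0 0",
)

```text
clock: 8.85
position: [0.6101, -0.2557, 0.0816]
eef_rot: [0.0, 0.234, 0.972, -0.0]
wrist_force: [0.6, -0.6, -2.2]
opening: 0.178
gripper_force: 36.9
```

jog_arm(
  moves="1 0 0 0 0 0 0; 1 0 0 0 0 0 0",
)

```text
clock: 9.05
position: [0.6105, -0.256, 0.0814]
eef_rot: [0.0, 0.234, 0.972, 0.0]
wrist_force: [-0.1, -0.7, -2.4]
opening: 0.181
gripper_force: 36.9
```

```bash
python3 - <<'E'
from h import *
from plant import arm
to(arm,[.6105,-.2555,.0755],2.6705)
E
```

```text
pos [ 0.6105 -0.256   0.0814] heading 2.6692 tilt [ 4.e-04 -1.e-04 -1.e+00] shift [0.0002 0.0004 0.0059] |d| 0.006 turnz -0.0013 t 9.05 q [-0.48  0.42  1.31  0.    1.42 -1.58]
```

Lower until the base takes the weight.

jog_arm(
  moves="1 0 0 0.0025 0 0 0; 1 0 0 0.002 0 0 0; 1 0 0 0 0 0 0; 1 0 0 0 0 0 0",
)

```text
clock: 9.45
position: [0.6101, -0.2558, 0.0764]
eef_rot: [-0.0, 0.234, 0.972, 0.0]
wrist_force: [0.5, -0.4, -2.8]
opening: 0.177
gripper_force: 36.9
```

jog_arm(
  moves="1 0 0 0.001 0 0 0; 1 0 0 0 0 0 0; 1 0 0 0 0 0 0",
)

```text
clock: 9.75
position: [0.6103, -0.2558, 0.0758]
eef_rot: [0.0, 0.234, 0.972, 0.0]
wrist_force: [-0.5, 0.4, -3.2]
opening: 0.182
gripper_force: 36.9
```

jog_arm(
  moves="1 0 0 0.0007 0 0 0; 1 0 0 0 0 0 0; 1 0 0 0 0 0 0",
)

```text
clock: 10.05
position: [0.6104, -0.2559, 0.0756]
eef_rot: [0.0, 0.234, 0.972, -0.0]
wrist_force: [-0.4, 0.7, 0.1]
opening: 0.183
gripper_force: 37.2
```

jog_arm(
  moves="1 0 0 0.0006 0 0 0; 1 0 0 0 0 0 0; 1 0 0 0 0 0 0",
)

```text
clock: 10.35
position: [0.6105, -0.2559, 0.0755]
eef_rot: [0.0, 0.234, 0.972, -0.0]
wrist_force: [-1.8, 0.5, 3.8]
opening: 0.188
gripper_force: 37.8
```

jog_arm(
  moves="0.7 0 0 0 0 0 0; 0.6 0 0 0 0 0 0; 0.5 0 0 0 0 0 0; 0.5 0 0 0 0 0 0; 0.5 0 0 0 0 0 0",
)

```text
clock: 10.85
position: [0.6102, -0.2558, 0.0743]
eef_rot: [-0.0, 0.234, 0.972, 0.0]
wrist_force: [0.2, 0.5, -0.5]
opening: 0.498
gripper_force: 0.0
```

```bash
python3 - <<'E'
from h import *
from plant import arm
w=snap("w6",arm)
to(arm,[.6105,-.2555,.0755],2.6705); print(arm.observe()["gripper_force"])
E
```

```text
pos [ 0.6102 -0.2558  0.0743] heading 2.6693 tilt [-1.e-04  1.e-04 -1.e+00] shift [-0.0001  0.0004 -0.0012] |d| 0.001 turnz -0.0012 t 10.9 q [-0.48  0.42  1.32  0.    1.4  -1.58]
0.0
```

View pics/w6.png

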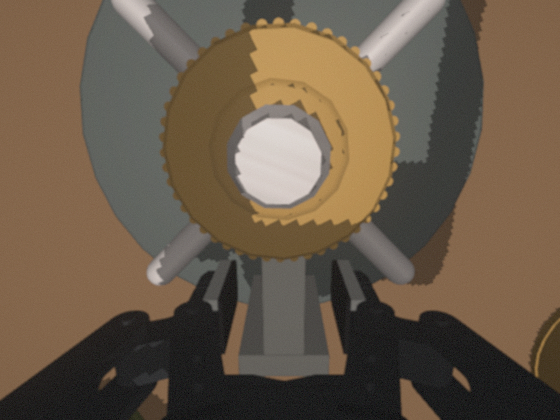

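jog_arm(
  moves="0.5 0 0 -0.02 0 0 0; 0.5 0 0 -0.035 0 0 0; 0.5 0 0 -0.04 0 0 0; 0.6 0 0 0 0 0 -0.13; 0.7 0 0 0 0 0 -0.13",
)

```text
clock: 11.4
position: [0.6113, -0.2563, 0.1725]
eef_rot: [0.002, 0.103, 0.995, -0.001]
wrist_force: [0.0, 0.3, -0.3]
opening: 0.297
gripper_force: 0.0
```

jog_arm(
  moves="0.765 0 0 0 0 0 -0.13; 0.765 0 0 0 0 0 -0.13; 0.765 0 0 0 0 0 -0.13; 0.765 0 0 0 0 0 -0.14; 0.765 0 0 0 0 0 0",
)

```text
clock: 11.9
position: [0.6103, -0.2558, 0.1694]
eef_rot: [0.0, -0.158, 0.987, 0.0]
wrist_force: [0.2, -0.3, -0.2]
opening: 0.236
gripper_force: 0.0
```

```bash
python3 - <<'E'
from h import *
from plant import arm
w=snap("w7",arm)
to(arm,[.5958,-.2124,.165],3.461); print(arm.observe()["opening"])
E
```

```text
pos [ 0.6102 -0.2558  0.1694] heading -2.8267 tilt [-0.e+00  1.e-04 -1.e+00] shift [0.0003 0.0457 0.0044] |d| 0.046 turnz -0.0045 t 11.95 q [-0.48  0.36  1.2   0.    1.58 -2.37]
0.23413207761811242
```

View pics/w7.png

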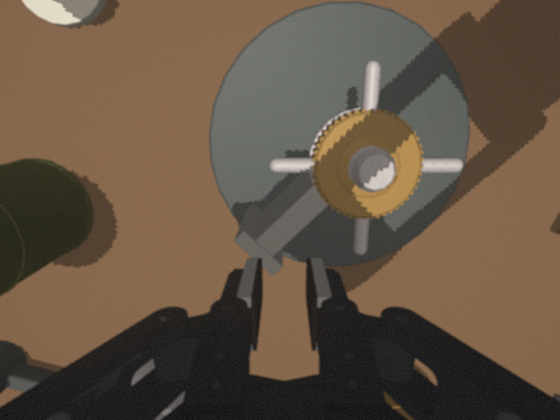

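```bash
python3 - <<'E'
from h import *
np.set_printoptions(precision=4,suppress=True)
w=load("w7"); print(onz(w,376,172,.132))
p=[onz(w,*q,.11) for q in ((361,252),(272,165),(373,63),(461,165))]
c=sum(p)/4; print(c)
for q in p: print(np.degrees(np.arctan2(q[1]+.2264,q[0]-.5535)),np.linalg.norm(q[:2]-[.5535,-.2264]))
E
```

```text
[ 0.5534 -0.2269  0.132 ]
[ 0.5532 -0.2264  0.11  ]
18.646595977405344 0.050203038765669714
-72.17502574850955 0.05067876163854063
-161.67384815439928 0.050842575339653404
108.47744627714057 0.050921863050326685
```

jog_arm(
  moves="0.765 0 0.0457 0 0 0 -0.0045; 0.765 0 0 0 0 0 0; 0.765 0 0 0 0 0 0",
)

```text
clock: 12.25
position: [0.5958, -0.2116, 0.1696]
eef_rot: [0.0, -0.16, 0.987, -0.0]
wrist_force: [0.2, -1.2, 0.5]
opening: 0.238
gripper_force: 0.0
```

```bash
python3 - <<'E'
from h import *
from plant import arm
to(arm,[.5958,-.2124,.112],3.461)
E
```

```text
pos [ 0.5958 -0.2116  0.1696] heading -2.8201 tilt [ 1.e-04 -2.e-04 -1.e+00] shift [ 0.0003 -0.0007  0.0576] |d| 0.058 turnz 0.0021 t 12.25 q [-0.43  0.3   1.29 -0.    1.56 -2.32]
```

jog_arm(
  moves="0.765 0 -0.0007 0.02 0 0 0.002; 0.765 0 0 0.02 0 0 0; 0.765 0 0 0.017 0 0 0; 0.765 0 0 0 0 0 0; 0.765 0 0 0 0 0 0",
)

```text
clock: 12.75
position: [0.5965, -0.2138, 0.1127]
eef_rot: [0.0, -0.159, 0.987, -0.0]
wrist_force: [-0.5, 0.5, 0.1]
opening: 0.235
gripper_force: 0.0
```

jog_arm(
  moves="0.765 0 0 0 0 0 0; 0.765 0 0 0 0 0 0; 0.765 0 0 0 0 0 0",
)

```text
clock: 13.05
position: [0.5967, -0.2134, 0.1137]
eef_rot: [0.001, -0.159, 0.987, -0.001]
wrist_force: [0.8, -0.5, 0.8]
opening: 0.237
gripper_force: 0.0
```

```bash
cat >> h.py <<'E'
C=np.array([.5535,-.2264])
def st(arm,Rr=.0445,z=.112):
    o=arm.observe(); d=o["position"][:2]-C; q=o["eef_rot"]; M=R.from_quat(np.r_[q[1:],q[0]]).as_matrix(); h=np.arctan2(M[1,0],M[0,0])
    ph=np.arctan2(d[1],d[0]); f=h-np.pi   # ideal place for this heading
    p=np.r_[C+Rr*np.array([np.cos(f),np.sin(f)]),z]
    print("t",round(o["clock"],2),"phi",np.degrees(ph).round(1),"tool",np.degrees((f+np.pi)%(2*np.pi)-np.pi).round(1),"r",np.linalg.norm(d).round(4),"z",o["position"][2].round(4),"fix",(M.T@(p-o["position"])).round(4),"F tool",(M.T@o["wrist_force"]).round(1),"Tz",o["torque"].round(2),"q6",o["qpos"][5].round(2),"grip",round(o["gripper_force"],1))
E
python3 -c "
from h import *
from plant import arm
st(arm)"
```

```text
t 13.05 phi 16.8 tool 18.3 r 0.0452 z 0.1137 fix [0.0007 0.0012 0.0017] F tool [-0.6 -0.7 -0.8] Tz [0.01 0.   0.06] q6 -2.32 grip 0.0
```

jog_arm(
  moves="0.765 0.001 -0.0055 0.001 0 0 0.14; 0.765 0.0004 -0.0062 0 0 0 0.14; 0.765 0.0004 -0.0062 0 0 0 0.14; 0.765 0.0004 -0.0062 0 0 0 0.14; 0.765 0.0004 -0.0062 0 0 0 0.14",
)

```text
clock: 13.55
position: [0.595, -0.243, 0.1119]
eef_rot: [0.0, 0.191, 0.981, 0.0]
wrist_force: [0.0, 0.6, -0.7]
opening: 0.234
gripper_force: 0.4
```

```bash
python3 -c "
from h import *
from plant import arm
st(arm); w=snap('w8',arm)
# where is the pushed pin? bright pixels
im=cv2.cvtColor(w['image'],cv2.COLOR_RGB2HSV); print(((im[...,1]<40)&(im[...,2]>110))[150:300].sum())
st(arm)"
```

```text
t 13.55 phi -21.7 tool -22.1 r 0.0447 z 0.1119 fix [ 0.0002 -0.0003 -0.0001] F tool [0.2 0.6 0.7] Tz [ 0.14 -0.07 -0.04] q6 -1.66 grip 0.4
5989
t 13.6 phi -23.2 tool -22.3 r 0.0448 z 0.1119 fix [ 0.0003  0.0007 -0.0001] F tool [ 0.1 -0.6  0.3] Tz [ 0.03 -0.08  0.02] q6 -1.66 grip 0.3
```

jog_arm(
  moves="0.765 0.0006 -0.0055 0 0 0 0.14; 0.765 0.0004 -0.0062 0 0 0 0.14; 0.765 0.0004 -0.0062 0 0 0 0.14; 0.765 0.0004 -0.0062 0 0 0 0.14; 0.765 0.0004 -0.0062 0 0 0 0.14",
)

```text
clock: 14.1
position: [0.5749, -0.2652, 0.1119]
eef_rot: [0.001, 0.515, 0.857, 0.0]
wrist_force: [0.5, 0.6, -0.5]
opening: 0.235
gripper_force: 0.4
```

jog_arm(
  moves="0.765 0.0004 -0.0062 0 0 0 0.14; 0.765 0.0004 -0.0062 0 0 0 0.14; 0.765 0.0004 -0.0062 0 0 0 0.14; 0.765 0.0004 -0.0062 0 0 0 0.14; 0.765 0.0004 -0.0062 0 0 0 0.14",
)

```text
clock: 14.6
position: [0.5446, -0.2697, 0.112]
eef_rot: [0.001, 0.778, 0.628, 0.0]
wrist_force: [0.5, 0.8, -0.4]
opening: 0.234
gripper_force: 0.4
```

```bash
python3 -c "
from h import *
from plant import arm
st(arm); w=snap('w9',arm); st(arm)"
```

```text
t 14.6 phi -101.6 tool -102.2 r 0.0442 z 0.112 fix [-0.0003 -0.0004 -0.    ] F tool [0.9 0.3 0.4] Tz [-0.01 -0.1  -0.03] q6 -0.34 grip 0.4
t 14.65 phi -102.8 tool -102.4 r 0.0442 z 0.112 fix [-0.0003  0.0003 -0.    ] F tool [-0.9 -0.6  0.8] Tz [-0.05 -0.01 -0.03] q6 -0.34 grip 0.1
```

jog_arm(
  moves="0.765 0.0002 -0.006 0 0 0 0.14; 0.765 0.0004 -0.0062 0 0 0 0.14; 0.765 0.0004 -0.0062 0 0 0 0.14; 0.765 0.0004 -0.0062 0 0 0 0.14; 0.765 0.0004 -0.0062 0 0 0 0.14",
)

```text
clock: 15.15
position: [0.5189, -0.2539, 0.1119]
eef_rot: [0.001, 0.946, 0.324, 0.0]
wrist_force: [-0.1, -0.5, -0.8]
opening: 0.235
gripper_force: 0.4
```

jog_arm(
  moves="0.765 0.0001 -0.0031 0 0 0 0.07; 0.765 0.0001 -0.0031 0 0 0 0.07; 0.765 0.0001 -0.0031 0 0 0 0.07; 0.765 0.0001 -0.0031 0 0 0 0.07; 0.765 0.0001 -0.0031 0 0 0 0.07",
)

```text
clock: 15.65
position: [0.5118, -0.2403, 0.112]
eef_rot: [0.0, 0.988, 0.156, 0.0]
wrist_force: [0.3, -0.4, 0.1]
opening: 0.235
gripper_force: 0.3
```

```bash
python3 -c "
from h import *
from plant import arm
st(arm); w=snap('w10',arm); st(arm)"
```

```text
t 15.65 phi -161.6 tool -162.0 r 0.044 z 0.112 fix [-0.0005 -0.0003 -0.    ] F tool [ 0.2  0.5 -0.1] Tz [-0.11 -0.13  0.01] q6 0.72 grip 0.3
t 15.7 phi -162.3 tool -162.1 r 0.044 z 0.1119 fix [-0.0005  0.0001 -0.0001] F tool [-0.1  0.3  0.9] Tz [-0.07  0.01  0.04] q6 0.72 grip 0.3
```

jog_arm(
  moves="0.765 -0.0002 -0.0022 0 0 0 0.05; 0.765 0 -0.0022 0 0 0 0.05; 0.765 0 -0.0022 0 0 0 0.05; 0.765 0 -0.0022 0 0 0 0.05; 0.765 0 -0.0022 0 0 0 0.05",
)

```text
clock: 16.2
position: [0.5093, -0.2297, 0.1119]
eef_rot: [0.0, 0.999, 0.032, 0.0]
wrist_force: [1.1, -0.2, -1.3]
opening: 0.239
gripper_force: 0.3
```

jog_arm(
  moves="0.765 0 -0.0022 0 0 0 0.05; 0.765 0 -0.0022 0 0 0 0.05; 0.765 0 -0.0022 0 0 0 0.05; 0.765 0 -0.0022 0 0 0 0.05",
)

```text
clock: 16.6
position: [0.5094, -0.2209, 0.1119]
eef_rot: [0.0, 0.998, -0.068, 0.0]
wrist_force: [0.1, -1.1, -0.4]
opening: 0.238
gripper_force: 0.3
```

```bash
python3 -c "
from h import *
from plant import arm
st(arm)"
```

```text
t 16.6 phi 172.9 tool 172.2 r 0.0445 z 0.1119 fix [-0.     -0.0005 -0.0001] F tool [0.3 1.1 0.4] Tz [-0.04 -0.04  0.02] q6 1.2 grip 0.3
```

jog_arm(
  moves="0.765 0 -0.0022 0 0 0 0.05; 0.765 0 -0.0022 0 0 0 0.05; 0.765 0 -0.0022 0 0 0 0.05; 0.765 0 -0.0022 0 0 0 0.05",
)

```text
clock: 17.0
position: [0.5112, -0.2123, 0.1119]
eef_rot: [0.0, 0.986, -0.167, 0.0]
wrist_force: [-0.1, -1.0, -0.6]
opening: 0.236
gripper_force: 0.3
```

jog_arm(
  moves="0.765 0.0001 -0.0022 0 0 0 0.05; 0.765 0.0001 -0.0022 0 0 0 0.05; 0.765 0 -0.0022 0 0 0 0.05; 0.765 0 -0.0022 0 0 0 0.05",
)

```text
clock: 17.4
position: [0.5147, -0.2046, 0.1117]
eef_rot: [0.001, 0.964, -0.265, 0.0]
wrist_force: [-0.5, -1.0, -0.9]
opening: 0.237
gripper_force: 0.8
```

```bash
python3 -c "
from h import *
from plant import arm
st(arm)"
```

```text
t 17.4 phi 150.7 tool 149.3 r 0.0445 z 0.1117 fix [-0.     -0.0011 -0.0003] F tool [0.  1.1 0.9] Tz [-0.25 -0.   -0.02] q6 1.63 grip 0.8
```

jog_arm(
  moves="0.765 0 -0.0013 0 0 0 0.03; 0.765 0 0 0 0 0 0",
)

```text
clock: 17.6
position: [0.5153, -0.2034, 0.1116]
eef_rot: [0.0, 0.96, -0.278, 0.0]
wrist_force: [-0.1, -1.3, -0.8]
opening: 0.236
gripper_force: 0.7
```

```bash
python3 -c "
from h import *
from plant import arm
st(arm); s=arm.snapshot('scene'); np.savez('scene1.npz',**s)
st(arm)"
```

```text
t 17.6 phi 148.9 tool 147.7 r 0.0446 z 0.1116 fix [ 0.0001 -0.0009 -0.0004] F tool [0.6 1.1 0.8] Tz [-0.23  0.02  0.04] q6 1.66 grip 0.7
t 17.65 phi 148.9 tool 147.7 r 0.0446 z 0.1116 fix [ 0.0001 -0.001  -0.0004] F tool [1.4 2.1 0.6] Tz [-0.28  0.02  0.  ] q6 1.66 grip 0.7
```

jog_arm(
  moves="0.765 0 -0.0013 0 0 0 0.03; 0.765 0 -0.0013 0 0 0 0.03; 0.765 0 0 0 0 0 0",
)

```text
clock: 17.95
position: [0.5167, -0.2012, 0.1115]
eef_rot: [0.0, 0.951, -0.308, 0.0]
wrist_force: [0.5, -2.2, -0.8]
opening: 0.236
gripper_force: 0.9
```

```bash
python3 -c "
from h import *
from plant import arm
st(arm)"
```

```text
t 17.95 phi 145.6 tool 144.1 r 0.0446 z 0.1115 fix [ 0.0001 -0.0012 -0.0005] F tool [1.7 1.5 0.8] Tz [-0.29  0.07  0.02] q6 1.72 grip 0.9
```

jog_arm(
  moves="0.765 0 -0.0013 0 0 0 0.03; 0.765 0 -0.0013 0 0 0 0.03; 0.765 0 0 0 0 0 0",
)

```text
clock: 18.25
position: [0.5182, -0.1991, 0.1114]
eef_rot: [0.0, 0.942, -0.336, -0.0]
wrist_force: [-0.7, -2.6, -2.6]
opening: 0.235
gripper_force: 1.0
```

```bash
python3 -c "
from h import *
from plant import arm
st(arm)"
```

```text
t 18.25 phi 142.3 tool 140.7 r 0.0447 z 0.1114 fix [ 0.0001 -0.0012 -0.0006] F tool [1.1 2.5 2.6] Tz [-0.37  0.1   0.05] q6 1.79 grip 1.0
```

jog_arm(
  moves="0.765 0.0002 0.0027 0 0 0 -0.06; 0.765 0.0002 0.0022 0 0 0 -0.05; 0.765 0 0 0 0 0 0; 0.765 0 0 0 0 0 0; 0.765 0 0 0 0 0 0",
)

```text
clock: 18.75
position: [0.5155, -0.2028, 0.1116]
eef_rot: [-0.0, 0.959, -0.285, -0.0]
wrist_force: [-1.1, -0.2, 0.6]
opening: 0.235
gripper_force: 0.6
```

```bash
python3 -c "
from h import *
from plant import arm
st(arm)"
```

```text
t 18.75 phi 148.2 tool 146.9 r 0.0447 z 0.1116 fix [ 0.0002 -0.001  -0.0004] F tool [-0.8  0.7 -0.6] Tz [-0.19  0.21  0.05] q6 1.67 grip 0.6
```

jog_arm(
  moves="0.765 0.0002 0.0022 0 0 0 -0.05; 0.765 0 0 0 0 0 0; 0.765 0 0 0 0 0 0; 0.765 0 0 0 0 0 0",
)

```text
clock: 19.15
position: [0.5147, -0.2048, 0.1115]
eef_rot: [-0.0, 0.965, -0.261, 0.0]
wrist_force: [-0.3, -0.8, -0.2]
opening: 0.237
gripper_force: 0.2
```

```bash
python3 -c "
from h import *
from plant import arm
st(arm)
w=snap('w11',arm); im=cv2.cvtColor(w['image'],cv2.COLOR_RGB2HSV)
# bright steel pixels at several rows
m=(im[...,1]<40)&(im[...,2]>90)
for v in range(130,330,12):
    c=np.where(m[v,120:450])[0]+120
    if len(c):
        g=np.split(c,np.where(np.diff(c)>2)[0]+1); print(v,[(int(x[0]),int(x[-1])) for x in g if len(x)>3])
"
```

```text
t 19.15 phi 150.9 tool 149.7 r 0.0444 z 0.1115 fix [-0.0001 -0.0009 -0.0005] F tool [0.1 0.8 0.2] Tz [-0.06  0.06 -0.08] q6 1.62 grip 0.2
130 [(124, 229), (342, 447)]
142 [(125, 223), (350, 446)]
154 [(126, 214), (355, 446)]
166 [(127, 190), (268, 303), (360, 444)]
178 [(130, 211), (259, 312), (361, 441)]
190 [(161, 212), (254, 317), (358, 437)]
202 [(160, 208), (255, 317), (357, 432)]
214 [(259, 313), (355, 426)]
226 [(272, 299), (355, 419)]
238 [(352, 410)]
250 [(318, 400)]
262 [(287, 303), (323, 388)]
274 [(288, 304), (341, 371)]
286 [(290, 305)]
298 [(243, 249), (274, 278), (318, 325)]
```

jog_arm(
  moves="0.765 0.0002 0.0036 0 0 0 -0.08; 0.765 0 0 0 0 0 0; 0.765 0 0 0 0 0 0",
)

```text
clock: 19.5
position: [0.513, -0.2079, 0.1115]
eef_rot: [-0.0, 0.975, -0.223, 0.0]
wrist_force: [-0.1, -0.4, -0.3]
opening: 0.233
gripper_force: 0.0
```

```bash
python3 -c "
from h import *
from plant import arm
st(arm); w=snap('w12',arm); im=cv2.cvtColor(w['image'],cv2.COLOR_RGB2HSV)
m=(im[...,1]<40)&(im[...,2]>90)
for v in (262,274,286,298):
    c=np.where(m[v,120:450])[0]+120
    if len(c):
        g=np.split(c,np.where(np.diff(c)>2)[0]+1); print(v,[(int(x[0]),int(x[-1])) for x in g if len(x)>3])
st(arm)"
```

```text
t 19.5 phi 155.4 tool 154.2 r 0.0445 z 0.1115 fix [ 0.     -0.0009 -0.0005] F tool [0.1 0.4 0.3] Tz [ 0.   -0.02 -0.01] q6 1.53 grip 0.0
262 [(283, 299), (323, 387)]
274 [(285, 300), (341, 370)]
286 [(285, 301)]
298 [(243, 249), (318, 325)]
t 19.55 phi 155.5 tool 154.2 r 0.0445 z 0.1115 fix [ 0.     -0.0009 -0.0005] F tool [ 0.3  0.1 -0.2] Tz [0.01 0.07 0.01] q6 1.53 grip 0.0
```

jog_arm(
  moves="0.765 0 0.001 -0.015 0 0 0; 0.765 0 0 -0.03 0 0 0; 0.765 0 0 -0.04 0 0 0; 0.765 0 0 -0.02 0 0 0; 0.765 0 0 0 0 0 0",
)

```text
clock: 20.05
position: [0.5145, -0.21, 0.2226]
eef_rot: [0.001, 0.975, -0.222, 0.005]
wrist_force: [0.4, -0.2, 1.1]
opening: 0.239
gripper_force: 0.0
```

jog_arm(
  moves="0.765 0 0 0 0 0 0; 0.765 0 0 0 0 0 0; 0.765 0 0 0 0 0 0",
)

```text
clock: 20.35
position: [0.5117, -0.2086, 0.2145]
eef_rot: [-0.001, 0.975, -0.222, -0.002]
wrist_force: [-0.3, 0.6, -0.6]
opening: 0.233
gripper_force: 0.0
```

```bash
python3 - <<'E'
from h import *
from plant import arm
np.set_printoptions(precision=4,suppress=True)
st(arm)
def collar(w,box):
    im=cv2.cvtColor(w["image"],cv2.COLOR_RGB2HSV); m=((im[...,1]>110)&(im[...,0]>10)&(im[...,0]<25)&(im[...,2]>100)).astype(np.uint8)*255
    m=cv2.morphologyEx(m,cv2.MORPH_OPEN,np.ones((5,5))); r=np.zeros_like(m); x0,y0,x1,y1=box; r[y0:y1,x0:x1]=m[y0:y1,x0:x1]
    c=max(cv2.findContours(r,0,1)[0],key=cv2.contourArea); return cv2.fitEllipse(cv2.convexHull(c))
def pins(w,z,rr=.042):
    # brightness round a ring at pin height: angles of pins
    im=cv2.cvtColor(w["image"],cv2.COLOR_RGB2HSV); A=np.arange(0,360,1.); s=[]
    for a in np.radians(A):
        u,v=proj(w,[C[0]+rr*np.cos(a),C[1]+rr*np.sin(a),z]); u,v=int(round(u)),int(round(v)); s.append(im[v,u,2]*(im[v,u,1]<45) if 0<=v<420 and 0<=u<560 else 0)
    s=np.array(s,float); k=A[s>120]; return [ (int(x[0]),int(x[-1])) for x in np.split(k,np.where(np.diff(k)>3)[0]+1) if len(x)>3]
w=snap("w13",arm)
for z in (.098,.102): print(z,pins(w,z))
t=arm.snapshot("top"); np.savez("top1.npz",**t); t0=load("top0"); s1=arm.snapshot("scene"); np.savez("scene2.npz",**s1)
print("old",collar(t0,(340,160,395,215)),pins(t0,.11)); print("new",collar(t,(340,160,395,215)))
E
```

```text
t 20.35 phi 156.9 tool 154.3 r 0.0454 z 0.2145 fix [ 0.0013 -0.002   0.1025] F tool [-0.5 -0.4  0.6] Tz [-0.    0.04  0.03] q6 1.53 grip 0.0
0.098 [(64, 73), (243, 253), (323, 343)]
0.102 [(63, 73), (244, 254), (323, 343)]
old ((364.238525390625, 184.72950744628906), (21.927268981933594, 23.002479553222656), 115.95083618164062) [(12, 21), (104, 114), (196, 206), (283, 293)]Traceback (most recent call last):
  File "<stdin>", line 18, in <module>
  File "<stdin>", line 8, in collar
ValueError: max() iterable argument is empty
```

```bash
python3 - <<'E'
from h import *
w=load("w13"); im=cv2.cvtColor(w["image"],cv2.COLOR_RGB2HSV)
def val(r,a,z=.086):
    u,v=proj(w,[C[0]+r*np.cos(a),C[1]+r*np.sin(a),z]); u,v=int(round(u)),int(round(v)); return tuple(int(x) for x in im[v,u,1:]) if 0<=v<420 and 0<=u<560 else None
for r in (.055,.086): print(r,[(a,val(r,np.radians(a))) for a in range(-46,-6,3)])
print([(r,val(r/1000,np.radians(-27))) for r in range(50,104,3)])
E
```

```text
0.055 [(-46, (14, 113)), (-43, (9, 112)), (-40, (15, 116)), (-37, (9, 109)), (-34, (22, 176)), (-31, (21, 190)), (-28, (22, 189)), (-25, (22, 188)), (-22, (22, 189)), (-19, (21, 168)), (-16, (15, 70)), (-13, (9, 109)), (-10, (16, 112)), (-7, (9, 110))]
0.086 [(-46, (25, 93)), (-43, (11, 96)), (-40, (10, 101)), (-37, (20, 187)), (-34, (22, 187)), (-31, (22, 187)), (-28, (22, 187)), (-25, (22, 188)), (-22, (22, 187)), (-19, (21, 186)), (-16, (21, 185)), (-13, (10, 98)), (-10, (14, 90)), (-7, (28, 92))]
[(50, (20, 175)), (53, (19, 188)), (56, (19, 188)), (59, (22, 189)), (62, (23, 189)), (65, (20, 192)), (68, (19, 189)), (71, (20, 188)), (74, (21, 190)), (77, (20, 188)), (80, (26, 188)), (83, (24, 178)), (86, (22, 186)), (89, (20, 187)), (92, (64, 144)), (95, (108, 134)), (98, None), (101, None)]
```

```bash
python3 -c "
from plant import arm
print(arm.close_job())"
```

```text
the job is handed in; nothing more can be done
None
```

The job is handed in (the simulator gave no verdict): the middle gauge stands released on the base with its tip point about 23.5 mm from the column's axis; I turned the collar down about 9.8 mm until I felt the washer touch the gauge (about 1 N at the pin), then let it relax and lifted the arm clear, without measuring the final gap directly.

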